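# Ready the blood mixer for the next donation

## Task

With the fingertips, ready the blood mixer whose tray is tipped up: push the raised near end of its tray down until the tray lies level on its stop, then press the triangular key that points to the tray all the way down and let it come up, then press the round key all the way down and let it come up. Press no other key on either mixer, pick nothing up, and leave the other tray and all the loose things where they are.

Things in the scene. Friction and masses are not known exactly. Their poses are not given: they have to be found in the camera images.
- mixer_a: White blood-bag mixer with the tipped tray, the one to ready; fixed to the bench, left or right. 360 mm long (x), 200 wide (y), flat deck 110 above the bench. Origin: centre of its underside; x from the key panel (near the robot) to the far end, y left, z up; yaw within 0.25 rad. A fixed block with pins, 28 x 34 mm, stands between its far keys (x -108, y 0), to 40 mm above the deck
- a_tray (a joint): Tilt of mixer_a's cream tray, rad: 0 is level, down on a hard stop; positive is near end raised (starts 0.32 to 0.5). The tray, 185 x 158 mm, is open and flat at its near end and pivots on a cross axle through mixer_a's (x 70, z 134 mm), near its far end. It stays where it is left (friction); about 4 N down on its near end moves it
- a_tray_end (a point): Point on the upper face of the tray floor of mixer_a, 20 mm in from its near edge, mid-width; push down here. With the tray level it lies at mixer_a's x -65, y 0, z 143 mm (135 mm before the pivot axle and 9 mm above it).
- a_up_top (a point): mixer_a: centre of the upper face of the triangular key pointing away from the robot, towards the tray (triangle in a 29 mm circle); far key of the left pair. White, stands 9 mm proud of the deck (119 mm above the bench), at mixer_a's x -112, y 65 mm; keys of a pair are 43 mm apart, the pairs 130 mm
- a_up (a joint): mixer_a, triangular key pointing away from the robot, towards the tray (triangle in a 29 mm circle); far key of the left pair, white, centred at the mixer's x -112, y 65 mm: how far it is pressed, m, 0 up, 0.005 fully down (straight down; spring, 1.5 N to start, 4.5 N fully down); springs back when let go
- a_down (a joint): mixer_a, triangular key pointing towards the robot; near key of the left pair, white, centred at the mixer's x -155, y 65 mm: how far it is pressed, m, 0 up, 0.005 fully down (straight down; spring, 1.5 N to start, 4.5 N fully down); springs back when let go
- a_round_top (a point): mixer_a: centre of the upper face of the round key, 22 mm across; far key of the right pair. White, stands 9 mm proud of the deck (119 mm above the bench), at mixer_a's x -112, y -65 mm; keys of a pair are 43 mm apart, the pairs 130 mm
- a_round (a joint): mixer_a, round key, 22 mm across; far key of the right pair, white, centred at the mixer's x -112, y -65 mm: how far it is pressed, m, 0 up, 0.005 fully down (straight down; spring, 1.5 N to start, 4.5 N fully down); springs back when let go
- a_square (a joint): mixer_a, square key, 20 mm; near key of the right pair, white, centred at the mixer's x -155, y -65 mm: how far it is pressed, m, 0 up, 0.005 fully down (straight down; spring, 1.5 N to start, 4.5 N fully down); springs back when let go
- mixer_b: The other mixer, same make, same frame and dimensions as mixer_a, tray already level. Not to be operated
- b_tray (a joint): Tilt of mixer_b's tray in rad, 0 level; leave it
- b_up (a joint): mixer_b, triangular key pointing away from the robot, towards the tray (triangle in a 29 mm circle); far key of the left pair, white, centred at the mixer's x -112, y 65 mm: how far it is pressed, m, 0 up, 0.005 fully down (straight down; spring, 1.5 N to start, 4.5 N fully down); springs back when let go
- b_down (a joint): mixer_b, triangular key pointing towards the robot; near key of the left pair, white, centred at the mixer's x -155, y 65 mm: how far it is pressed, m, 0 up, 0.005 fully down (straight down; spring, 1.5 N to start, 4.5 N fully down); springs back when let go
- b_round (a joint): mixer_b, round key, 22 mm across; far key of the right pair, white, centred at the mixer's x -112, y -65 mm: how far it is pressed, m, 0 up, 0.005 fully down (straight down; spring, 1.5 N to start, 4.5 N fully down); springs back when let go
- b_square (a joint): mixer_b, square key, 20 mm; near key of the right pair, white, centred at the mixer's x -155, y -65 mm: how far it is pressed, m, 0 up, 0.005 fully down (straight down; spring, 1.5 N to start, 4.5 N fully down); springs back when let go
- vial_a: Small loose vial, 24 mm across, 46 high, standing on mixer_a's deck midway between the two near keys. Origin centre of underside. Leave it alone
- vial_b: The same on mixer_b. Leave it alone
- tape_roll: Loose clear tape roll, 84 mm across, 24 high, lying in mixer_b's tray. Leave it alone
- sanitiser: Loose white bottle, 64 mm across, 160 high, on the bench at the left. Leave it alone
- steel_bowl: Loose steel bowl, 120 mm across, 45 high, on the bench at the right. Leave it alone
- glove_box: Loose cardboard box 120 x 200 x 80 mm, on the bench at the right. Leave it alone
- label_stack: Loose stack of labels 60 x 90 x 22 mm, on the bench before the robot. Leave it alone
- clamp: Loose steel hand clamp, 130 x 28 x 18 mm, on the bench at the left. Leave it alone

How it is judged:
By the outcome, as a careful person would: the job done as asked, in the order asked, and still so for the second after the job is handed in, with the robot touching nothing.
It also fails if it takes over 45 s, if anything falls off the work surface, if the arm or the gripper's body presses on something with over 40 N, if the wrist force passes 120 N, or if a joint passes its speed limit or range.

## Robot

A 7-joint arm with a two-finger parallel gripper is mounted at the origin on the work surface. World frame = base frame: x ahead of the robot, y to its left, z up, the work surface at z = 0. Lengths are in m, angles in rad, forces in N, time in s.
With the tool pointing down it reaches from about 0.425 to 0.925 m from the base axis. Payload 6.8 kg.
Tool frame: the origin (TCP) lies at the very end of the fingers, on their centre line; the grasp point (between the pads) lies 19 mm behind it (bot.grasp_offset is the distance from the TCP to the grasp point, in m); z points along the fingers, y is the direction in which the jaws open and shut (so a half turn about z gives the same grasp; the last joint's range is limited). The gripper opens to 85 mm and grips with 20 to 120 N. Pads are 22 mm wide; open, the fingers measure 114 mm over their backs; the gripper's body (76 mm by 85 mm) begins 54 mm behind the grasp point. The pads swing forward as they close: fully open they stand 13 mm farther back than shut.
Start: joints at [1.09, 0.477, 0.022, 1.555, -0.011, 1.109, -0.083], TCP at [0.246, -0.629, 0.231] pointing down, gripper open.
Joint ranges: [-2.96, 2.96], [-0.34, 2.1], [-1.41, 1.46], [0.24, 2.44], [-1.37, 4.51], [0.17, 1.92], [-2.96, 2.96]. Speed limits (rad/s): [2.39, 2.39, 3.14, 3.14, 3.14, 3.14, 3.14].

## Interface

Orientations are given as a unit quaternion [w, x, y, z].
In Python, from station import monitor, cams, bot, finder gives the robot as it stands.
- The arm moves only by the tool jog_arm, never from a script. Its argument "plan" is a list of rows, each an object of numbers: "x", "y", "z": the shift along the tool's x, y, z as a fraction of full scale; "wx", "wy", "wz": the turn, a rotation vector about the tool's x, y, z as a fraction of full scale. A call has 1 to 12 rows; each row is the pose to reach, as a shift and turn from the pose measured when the call began, along the tool's axes at that moment, turning the shorter way round; what a row does not reach only later rows make up. Full scale, the value 1, is 20 cm for a shift and 180 degrees for a turn. A row lasts 1/12 s, in which the tool goes at most 41.7 mm and 7.16 degrees, less where a joint would pass 70% of its speed; a pose out of reach is approached as far as the arm can. A call with a number of a shift or a turn outside -1 to 1 is refused whole. A call with a gripper value outside its range is refused whole. "hand" is the opening, from -1 (shut) to 1 (fully open), set as the call begins (left out, the last holds). The fingers move at their own pace and stop on an object; "grip_force" is the grip in N (left out, the last holds). Time passes only in rows, so rows that repeat a pose let the fingers close. It gives the time, the measured TCP pose, the force and the opening at its end, in the units of the state.
- monitor.get_obs(): the state, without advancing time (a new reading comes with each control period).
- cams.read_camera(name): name is "side" or "top" or "wrist"; returns the picture (384x512x3 uint8, red, green, blue); there is no depth.
- cams.get_calibration(name): a dict with "fx", "fy", "cx", "cy" (pixels), "extrinsics" (4x4, takes a point from world to camera coordinates). Camera axes: x right, y down, z forward; pixel columns grow to the right and rows downward; lengths in m; the calibration is good to about 2 mm. The wrist camera is an equidistant fisheye: a pixel r from the principal point sees the ray r / f radians off the axis. A picture is of the moment at which its call begins: read the wrist's pose just before it. get_calibration takes no time and is no camera call; for the wrist camera it gives the pose at the moment of the call.
- bot.hand_in(): hands the job in, once; it reports no verdict.
Trained networks look in the newest picture that a camera, given by its name, has taken for a name from the list of things; names that differ only in an ending like _2 or _b are one class to them, and where a whole thing is asked for, a point or a joint stands for the part that bears it (a point fixed in the world has none). Each returns a list of dicts, best first, with "confidence" (0 to 1); they miss things now and then, are a little off and sometimes report something else, mostly with a low value. They report only what shows in the picture. A call takes as long as a camera call.
- finder.find_in(camera, target): "bbox" ([left, top, width, height] in pixels, round what is visible of it).
- finder.place_of(camera, target): "location" ([column, row] in pixels: a listed point, or the origin of a listed thing).
The state is a dict: "t": time; "q": joint angles; "joint_vel": joint speeds; "joint_torque": joint torques, N m; "eef_pos": TCP position; "tool_rot": TCP orientation; "contact_force": force on the tool from outside, world axes, zero at the start; "torque": the same for the moment, N m; "gripper_width": opening from 0.0 (shut) to 1.0 (fully open).
Only numpy, scipy, OpenCV 4.12 (cv2) and the standard library are available. Lean on these libraries where they do the work, as an engineer would, in place of code of your own. Each camera call takes 0.05 s, during which the arm holds its last target. There are 200 camera calls.

## Working session

There is one attempt and no reset: what is moved stays moved. The work goes in short steps, Python scripts to look and compute and a tool call to move; the robot and the scene stay as the last step left them, time stands still between calls to the robot, and variables do not carry over. Pictures are saved under pics/ and viewed, about 8 in all and at most 12, crops included, and the job is handed in when it is done.

Besides the shell and the picture viewer there is one more tool, called after "Emit:" as name(argument=value, ...) on one line, values as JSON. jog_arm: Moves the arm, as the interface text tells. Shift numbers are shares of 20 cm and turn numbers shares of 180 degrees, none past 1 either way. Its arguments: {"type":"object","properties":{"plan":{"type":"array","items":{"type":"object","properties":{"x":{"type":"number","minimum":-1,"maximum":1},"y":{"type":"number","minimum":-1,"maximum":1},"z":{"type":"number","minimum":-1,"maximum":1},"wx":{"type":"number","minimum":-1,"maximum":1},"wy":{"type":"number","minimum":-1,"maximum":1},"wz":{"type":"number","minimum":-1,"maximum":1}}}},"hand":{"type":"number"},"grip_force":{"type":"number"}},"required":["plan"]}

```bash
ls; mkdir -p pics; python3 - <<'E'
from station import monitor, cams, bot, finder
import cv2, numpy as np
o=monitor.get_obs(); print({k:np.round(v,3).tolist() for k,v in o.items()})
ims=[]
for c in ("top","side"):
    im=cams.read_camera(c); cv2.imwrite(f"pics/{c}0.png",im[:,:,::-1]); ims.append(im)
    k=cams.get_calibration(c); print(c,k['fx'],k['fy'],k['cx'],k['cy'],np.round(k['extrinsics'],4).tolist())
    for t in ("mixer_a","a_up_top","a_round_top","a_tray_end","vial_a","tape_roll"):
        print(t,[(np.round(d['location'],1).tolist(),round(d['confidence'],2)) for d in finder.place_of(c,t)[:4]])
cv2.imwrite("pics/both0.png",cv2.resize(np.vstack(ims),None,fx=.78,fy=.78)[:,:,::-1])
E
```

```text
pics
{'t': 0.0, 'q': [1.09, 0.478, 0.022, 1.556, -0.012, 1.109, -0.083], 'joint_vel': [0.001, 0.003, -0.002, -0.0, -0.002, -0.0, -0.001], 'joint_torque': [0.0, -59.645, 1.608, -28.119, 0.012, 0.009, -0.0], 'eef_pos': [0.246, -0.628, 0.23], 'tool_rot': [-0.001, 0.983, 0.185, -0.0], 'contact_force': [-0.04, 0.254, -0.148], 'torque': [0.022, 0.018, -0.033], 'gripper_width': 1.001}
top 355.1435475523399 355.1435475523399 255.16862855795387 187.07925619311374 [[0.0154, -0.9999, -0.0012, 0.007], [-0.9906, -0.0151, -0.1361, 0.5089], [0.136, 0.0033, -0.9907, 1.2091], [0.0, 0.0, 0.0, 1.0]]
mixer_a [([202.8, 156.8], 0.94), ([313.8, 145.7], 0.88)]
a_up_top []
a_round_top [([337.6, 169.6], 0.5)]
a_tray_end [([320.3, 145.4], 0.59)]
vial_a [([201.3, 157.2], 0.65), ([189.2, 195.2], 0.58), ([324.4, 186.0], 0.43), ([335.9, 167.8], 0.39)]
tape_roll [([197.3, 138.3], 0.9), ([310.2, 147.2], 0.63)]
side 355.9647669078853 355.9647669078853 256.34678140813065 193.01814600501822 [[-0.9665, -0.2564, -0.0123, 0.503], [-0.145, 0.5851, -0.7979, 0.1734], [0.2118, -0.7694, -0.6027, 1.0019], [0.0, 0.0, 0.0, 1.0]]
mixer_a [([231.5, 184.5], 0.78), ([203.7, 264.3], 0.73)]
a_up_top [([229.8, 183.1], 0.65), ([254.3, 168.0], 0.4)]
a_round_top []
a_tray_end [([240.6, 135.5], 0.87), ([336.4, 186.3], 0.5)]
vial_a [([252.8, 258.3], 0.61), ([276.4, 163.9], 0.59)]
tape_roll [([182.4, 228.8], 0.92), ([310.3, 149.8], 0.19)]
```

View pics/both0.png

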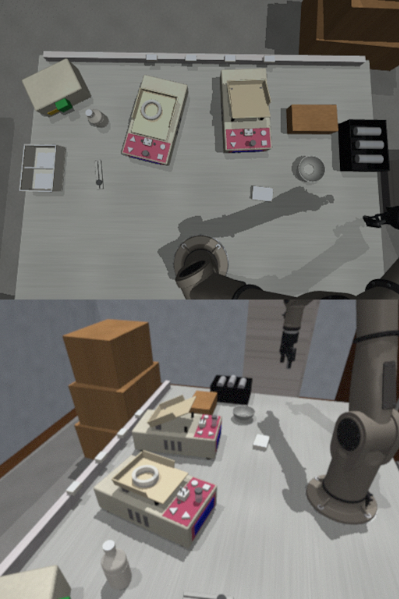

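The top picture shows mixer_a, with the tipped tray, on the right at about (316,140). mixer_b is on the left at about (200,155) with the tape roll in its tray. I'll look closer at mixer_a.

```bash
python3 - <<'E'
import cv2, numpy as np
a=cv2.imread("pics/top0.png")[80:205,270:360]; b=cv2.imread("pics/side0.png")[115:215,165:295]
a=cv2.resize(a,None,fx=4.6,fy=4.6,interpolation=cv2.INTER_CUBIC); b=cv2.resize(b,(380,292),interpolation=cv2.INTER_CUBIC)
b=cv2.copyMakeBorder(b,0,a.shape[0]-292,0,0,0); c=np.hstack([a,b]); print(a.shape,c.shape)
cv2.imwrite("pics/crop1.png",c)
E
```

```text
(575, 414, 3) (575, 794, 3)
```

View pics/crop1.png

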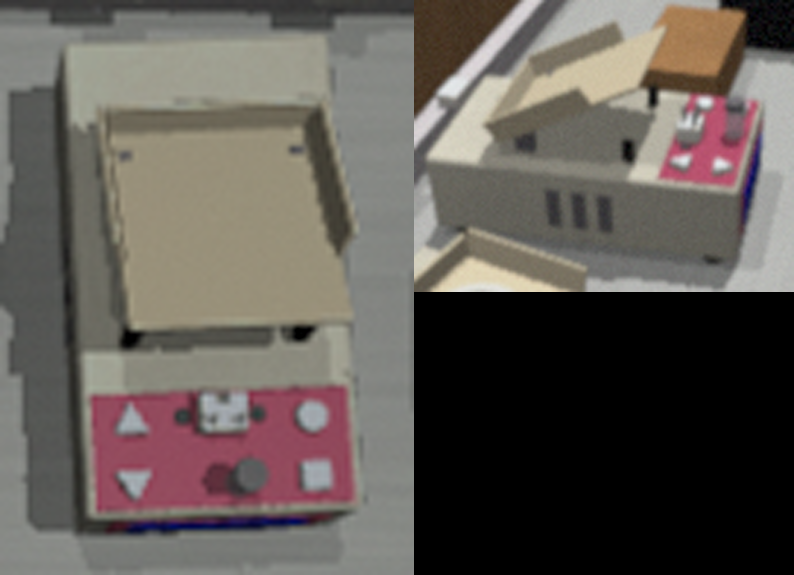

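```bash
cat > h.py <<'E'
import numpy as np
from station import cams, monitor
def proj(c,P):
    k=cams.get_calibration(c); p=np.c_[P,np.ones(len(P))]@np.array(k['extrinsics']).T
    return np.c_[k['fx']*p[:,0]/p[:,2]+k['cx'],k['fy']*p[:,1]/p[:,2]+k['cy']]
def world(m,P):
    c,s=np.cos(m[2]),np.sin(m[2]); P=np.atleast_2d(P)
    return np.c_[m[0]+c*P[:,0]-s*P[:,1], m[1]+s*P[:,0]+c*P[:,1], P[:,2]]
def tray(th,x,y,z): # x,z rel. pivot, level
    return [.07+x*np.cos(th)+z*np.sin(th), y, .134-x*np.sin(th)+z*np.cos(th)]
def move(m,P): # shift in tool axes for jog, and yaw error
    from scipy.spatial.transform import Rotation as R
    o=monitor.get_obs(); q=np.array(o['tool_rot']); r=R.from_quat(q[[1,2,3,0]])
    d=r.inv().apply(world(m,P)-o['eef_pos'])/.2
    T=R.from_matrix(np.array([[np.cos(m[2]),np.sin(m[2]),0],[np.sin(m[2]),-np.cos(m[2]),0],[0,0,-1]]))
    return np.round(d,4), np.round((r.inv()*T).as_rotvec()/np.pi,4)
E
python3 - <<'E'
from h import *
from scipy.optimize import least_squares
K=[[-.112,.065,.119],[-.155,.065,.119],[-.112,-.065,.119],[-.155,-.065,.119]]
pt=np.array([[132,421],[135,482],[313,416],[317,475],[130,328],[352,320]])/4.6+[270,80]
ps=(np.array([[680,162],[722,166],[706,103],[585,103],[665,30]])-[414,0])/2.923+[165,115]
def f(v):
    E=[tray(v[3],-.155,y,.009) for y in(.079,-.079)]
    return np.r_[(proj("top",world(v,K+E))-pt).ravel(),(proj("side",world(v,K[:3]+E))-ps).ravel()]
r=least_squares(f,[.68,-.2,0,.4],loss='soft_l1'); print(r.x); print(np.round(f(r.x).reshape(-1,2),1).tolist())
m=r.x
for n,P in dict(trayhi=[-.05,0,.25],end=tray(m[3],-.135,0,.009),up=K[0],rnd=K[2]).items(): print(n,np.round(P,3),world(m,P).round(4),*move(m,P))
E
```

```text
[ 0.66692668 -0.18427967  0.05383584  0.42591137]
[[-0.7, -0.2], [-0.6, -0.5], [-0.5, -0.6], [-0.4, -0.5], [-2.2, 0.7], [1.1, 0.5], [0.5, -0.7], [-0.7, -0.7], [-0.8, -0.6], [17.5, -3.5], [1.1, -1.3]]
trayhi [-0.05  0.    0.25] [[ 0.617 -0.187  0.25 ]] [[ 2.5326 -1.381  -0.0935]] [0.     0.     0.1015]
end [-0.049  0.     0.198] [[ 0.6178 -0.1869  0.198 ]] [[ 2.5363 -1.3798  0.1667]] [0.     0.     0.1015]
up [-0.112  0.065  0.119] [[ 0.5516 -0.1254  0.119 ]] [[ 2.3402 -1.7868  0.5615]] [0.     0.     0.1015]
rnd [-0.112 -0.065  0.119] [[ 0.5586 -0.2552  0.119 ]] [[ 2.1364 -1.1696  0.5616]] [0.     0.     0.1015]
```

The fit puts mixer_a at (0.667, -0.184), yaw 0.054, with the tray tilted about 0.43. Now I'll approach above the tray with the fingers shut.

Emit:
jog_arm(plan=[{"x": 0.2,"y": -0.11,"z": -0.05},{"x": 0.4,"y": -0.22,"z": -0.1},{"x": 0.6,"y": -0.33,"z": -0.15},{"x": 0.8,"y": -0.44,"z": -0.2},{"x": 1,"y": -0.55,"z": -0.25},{"x": 1,"y": -0.55,"z": -0.25},{"x": 1,"y": -0.55,"z": -0.25}], hand=-1)

```text
invalid input at $.plan[0]: expected keys x, y, z, wx, wy, wz
```

Emit:
jog_arm(plan=[{"x": 0.2,"y": -0.11},{"x": 0.4,"y": -0.22},{"x": 0.6,"y": -0.33},{"x": 0.8,"y": -0.44},{"x": 1,"y": -0.55},{"x": 1,"y": -0.55},{"x": 1,"y": -0.55}])

```text
invalid input at $.plan[0]: expected keys x, y, z, wx, wy, wz
```

```bash
python3 - <<'E'
from h import *
m=[.6669,-.1843,.0538]; print(*move(m,[-.05,0,.25])); o=monitor.get_obs(); print(o['t'],o['eef_pos'],o['contact_force'],o['gripper_width'])
E
```

```text
[[ 2.5325 -1.3809 -0.0935]] [0.     0.     0.1015]
0.7 [ 0.24584074 -0.62866336  0.23133871] [-0.28193764  0.48049863  0.56989028] 0.9996215750732186
```

Every row needs all six keys.

Emit:
jog_arm(plan=[{"x": 0.2,"y": -0.11,"z": -0.05,"wx": 0,"wy": 0,"wz": 0},{"x": 0.4,"y": -0.22,"z": -0.1,"wx": 0,"wy": 0,"wz": 0},{"x": 0.6,"y": -0.33,"z": -0.15,"wx": 0,"wy": 0,"wz": 0},{"x": 0.8,"y": -0.44,"z": -0.2,"wx": 0,"wy": 0,"wz": 0},{"x": 1,"y": -0.55,"z": -0.25,"wx": 0,"wy": 0,"wz": 0},{"x": 1,"y": -0.55,"z": -0.25,"wx": 0,"wy": 0,"wz": 0},{"x": 1,"y": -0.55,"z": -0.25,"wx": 0,"wy": 0,"wz": 0}], hand=-1)

```text
t: 1.28
eef_pos: [0.3984, -0.4477, 0.2832]
tool_rot: [0.0, 0.982, 0.19, 0.002]
contact_force: [0.3, 0.4, -0.4]
gripper_width: 0.008
```

Emit:
jog_arm(plan=[{"x": 0.2,"y": -0.11,"z": 0,"wx": 0,"wy": 0,"wz": 0},{"x": 0.4,"y": -0.22,"z": 0,"wx": 0,"wy": 0,"wz": 0},{"x": 0.6,"y": -0.33,"z": 0,"wx": 0,"wy": 0,"wz": 0},{"x": 0.8,"y": -0.44,"z": 0,"wx": 0,"wy": 0,"wz": 0},{"x": 1,"y": -0.55,"z": 0,"wx": 0,"wy": 0,"wz": 0},{"x": 1,"y": -0.55,"z": 0,"wx": 0,"wy": 0,"wz": 0},{"x": 1,"y": -0.55,"z": 0,"wx": 0,"wy": 0,"wz": 0}])

```text
t: 1.87
eef_pos: [0.5472, -0.2635, 0.284]
tool_rot: [-0.001, 0.981, 0.195, 0.004]
contact_force: [0.5, 0.7, -0.1]
gripper_width: 0.001
```

```bash
python3 - <<'E'
from h import *
m=[.6669,-.1843,.0538]; print(*move(m,[-.05,0,.25])); o=monitor.get_obs(); print(o['t'],o['eef_pos'],o['contact_force'],o['gripper_width'])
E
```

```text
[[ 0.4673 -0.2197  0.1741]] [-0.0008 -0.0026  0.1081]
1.8667 [ 0.5472496  -0.26354384  0.28399406] [ 0.53544867  0.69861192 -0.06018859] 0.0005329461476235467
```

Emit:
jog_arm(plan=[{"x": 0.2,"y": -0.1,"z": 0,"wx": 0,"wy": -0.001,"wz": 0.035},{"x": 0.4,"y": -0.2,"z": 0.05,"wx": -0.001,"wy": -0.002,"wz": 0.07},{"x": 0.468,"y": -0.22,"z": 0.15,"wx": -0.001,"wy": -0.003,"wz": 0.108},{"x": 0.468,"y": -0.22,"z": 0.174,"wx": -0.001,"wy": -0.003,"wz": 0.108},{"x": 0.468,"y": -0.22,"z": 0.174,"wx": -0.001,"wy": -0.003,"wz": 0.108},{"x": 0.468,"y": -0.22,"z": 0.174,"wx": -0.001,"wy": -0.003,"wz": 0.108}])

```text
t: 2.37
eef_pos: [0.6164, -0.1882, 0.2496]
tool_rot: [0.001, 1.0, 0.027, -0.001]
contact_force: [0.5, -0.6, -0.1]
gripper_width: -0.003
```

```bash
python3 - <<'E'
from h import *
m=[.6669,-.1843,.0538]
for P in ([-.05,0,.2],[-.062,0,.142]): print(*move(m,P))
o=monitor.get_obs(); print(o['t'],o['eef_pos'],o['contact_force'],o['gripper_width'])
E
```

```text
[[ 0.0039 -0.0065  0.2479]] [0.0005 0.0009 0.0001]
[[-0.0553 -0.007   0.5381]] [0.0005 0.0009 0.0001]
2.3667 [ 0.61640326 -0.18824853  0.24958759] [ 0.5012246  -0.62719536 -0.0947134 ] -0.002691161727640521
```

Emit:
jog_arm(plan=[{"x": 0,"y": -0.006,"z": 0.12,"wx": 0,"wy": 0.001,"wz": 0},{"x": 0,"y": -0.006,"z": 0.24,"wx": 0,"wy": 0.001,"wz": 0},{"x": -0.015,"y": -0.006,"z": 0.3,"wx": 0,"wy": 0.001,"wz": 0},{"x": -0.025,"y": -0.006,"z": 0.35,"wx": 0,"wy": 0.001,"wz": 0},{"x": -0.035,"y": -0.006,"z": 0.4,"wx": 0,"wy": 0.001,"wz": 0},{"x": -0.045,"y": -0.006,"z": 0.44,"wx": 0,"wy": 0.001,"wz": 0},{"x": -0.05,"y": -0.006,"z": 0.48,"wx": 0,"wy": 0.001,"wz": 0},{"x": -0.055,"y": -0.006,"z": 0.505,"wx": 0,"wy": 0.001,"wz": 0},{"x": -0.055,"y": -0.006,"z": 0.52,"wx": 0,"wy": 0.001,"wz": 0},{"x": -0.055,"y": -0.006,"z": 0.52,"wx": 0,"wy": 0.001,"wz": 0}])

```text
t: 3.2
eef_pos: [0.605, -0.1876, 0.145]
tool_rot: [0.0, 1.0, 0.027, -0.0]
contact_force: [-0.0, 0.1, 0.3]
gripper_width: 0.002
```

Emit:
jog_arm(plan=[{"x": 0,"y": 0,"z": 0.006,"wx": 0,"wy": 0,"wz": 0},{"x": 0,"y": 0,"z": 0.012,"wx": 0,"wy": 0,"wz": 0},{"x": 0,"y": 0,"z": 0.018,"wx": 0,"wy": 0,"wz": 0},{"x": 0,"y": 0,"z": 0.018,"wx": 0,"wy": 0,"wz": 0}])

```text
t: 3.53
eef_pos: [0.6052, -0.1871, 0.143]
tool_rot: [0.0, 1.0, 0.027, 0.0]
contact_force: [-5.4, -0.1, 12.6]
gripper_width: -0.002
```

```bash
python3 - <<'E'
from h import *; import cv2
ims=[]
for c,(y0,y1,x0,x1) in dict(side=(105,205,165,295),wrist=(0,384,0,512)).items():
    ims.append(cv2.resize(cams.read_camera(c)[y0:y1,x0:x1],(400,308),interpolation=cv2.INTER_CUBIC))
cv2.imwrite("pics/t1.png",np.hstack(ims)[:,:,::-1])
E
```

```text
(no output)
```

View pics/t1.png

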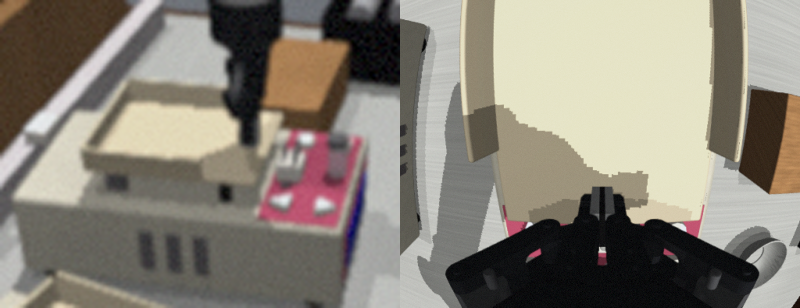

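The side view shows the tray down and level-looking, with the fingertips at its near end. The force jumped to 12.6 N at z = 0.143, the height expected at the stop. I'll press slightly more to confirm.

Emit:
jog_arm(plan=[{"x": 0,"y": 0,"z": 0.006,"wx": 0,"wy": 0,"wz": 0},{"x": 0,"y": 0,"z": 0.012,"wx": 0,"wy": 0,"wz": 0},{"x": 0,"y": 0,"z": 0.012,"wx": 0,"wy": 0,"wz": 0}])

```text
t: 3.88
eef_pos: [0.6052, -0.1871, 0.143]
tool_rot: [0.001, 1.0, 0.027, 0.0]
contact_force: [-7.3, 0.1, 17.6]
gripper_width: -0.001
```

Emit:
jog_arm(plan=[{"x": 0,"y": 0,"z": -0.05,"wx": 0,"wy": 0,"wz": 0},{"x": 0,"y": 0,"z": -0.15,"wx": 0,"wy": 0,"wz": 0},{"x": 0,"y": 0,"z": -0.3,"wx": 0,"wy": 0,"wz": 0},{"x": 0,"y": 0,"z": -0.3,"wx": 0,"wy": 0,"wz": 0}])

```text
t: 4.22
eef_pos: [0.6086, -0.1868, 0.209]
tool_rot: [0.001, 1.0, 0.028, 0.005]
contact_force: [1.2, -0.3, 1.5]
gripper_width: -0.003
```

```bash
python3 - <<'E'
from h import *
m=[.6669,-.1843,.0538]
for P in ([-.113,.065,.17],[-.113,.065,.113]): print(*move(m,P))
o=monitor.get_obs(); print(o['t'],o['eef_pos'],o['contact_force'],o['gripper_width'])
E
```

```text
[[-0.2748 -0.3228  0.1913]] [ 0.0009 -0.0031  0.0004]
[[-0.2775 -0.3236  0.4763]] [ 0.0009 -0.0031  0.0004]
4.2167 [ 0.60861627 -0.18681284  0.20898196] [ 1.20658584 -0.34900801  1.46220236] -0.003163904041433663
```

The stop is confirmed: force rose to 17.6 N with no further travel. Next I move above the triangular key.

Emit:
jog_arm(plan=[{"x": -0.15,"y": -0.16,"z": 0,"wx": 0.001,"wy": -0.003,"wz": 0},{"x": -0.275,"y": -0.323,"z": 0,"wx": 0.001,"wy": -0.003,"wz": 0},{"x": -0.275,"y": -0.323,"z": 0.1,"wx": 0.001,"wy": -0.003,"wz": 0},{"x": -0.275,"y": -0.323,"z": 0.191,"wx": 0.001,"wy": -0.003,"wz": 0},{"x": -0.275,"y": -0.323,"z": 0.191,"wx": 0.001,"wy": -0.003,"wz": 0},{"x": -0.275,"y": -0.323,"z": 0.191,"wx": 0.001,"wy": -0.003,"wz": 0}])

```text
t: 4.72
eef_pos: [0.5503, -0.125, 0.1698]
tool_rot: [-0.0, 1.0, 0.028, -0.001]
contact_force: [1.0, 0.7, 0.6]
gripper_width: 0.002
```

```bash
python3 - <<'E'
from h import *; import cv2
m=[.6669,-.1843,.0538]
print(*move(m,[-.112,.065,.114]))
o=monitor.get_obs(); print(o['t'],o['eef_pos'],o['contact_force'])
ims=[]
k=cams.get_calibration("wrist"); w=cams.read_camera("wrist").copy(); 
E=np.array(k['extrinsics']); K=[[-.112,.065,.119],[-.155,.065,.119],[-.112,-.065,.119],[-.155,-.065,.119],[-.085,.079,.143],[-.085,-.079,.143]]
p=np.c_[world(m,K),np.ones(6)]@E.T; r=np.hypot(p[:,0],p[:,1]); a=np.arctan2(r,p[:,2])/r
uv=np.c_[k['fx']*a*p[:,0]+k['cx'],k['fy']*a*p[:,1]+k['cy']]; print(uv.round().tolist())
for u in uv: cv2.circle(w,tuple(int(v) for v in u.round()),2,(0,255,0),-1)
w=w[150:384,100:460]
s=cams.read_camera("side")[105:205,165:295]
cv2.imwrite("pics/t2.png",np.hstack([cv2.resize(w,(480,312),interpolation=3),cv2.resize(s,(320,312),interpolation=3)])[:,:,::-1])
E
```

```text
[[0.0067 0.0029 0.2792]] [-0.0003  0.0003  0.0006]
4.7167 [ 0.55025442 -0.12496822  0.16983624] [0.95614429 0.71639384 0.5862253 ]
[[259.0, 212.0], [259.0, 265.0], [425.0, 210.0], [415.0, 259.0], [236.0, 184.0], [463.0, 186.0]]
```

View pics/t2.png

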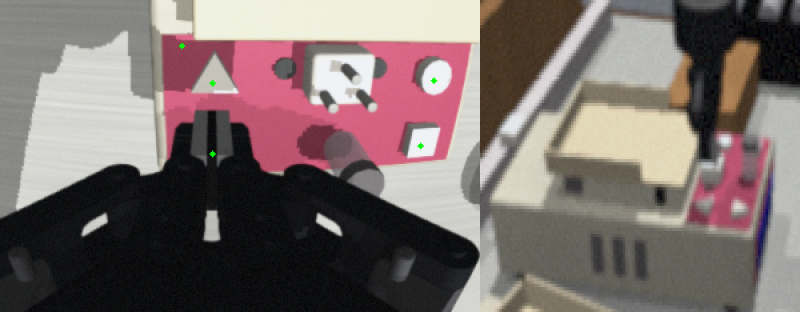

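The green predictions land on the keys: triangle centroid at crop (215,80) against predicted (212,83), and round key at (434,78) against (433,80). That's within about 2 mm, so I'll press.

Emit:
jog_arm(plan=[{"x": 0.007,"y": 0.007,"z": 0.1,"wx": 0,"wy": 0,"wz": 0},{"x": 0.007,"y": 0.007,"z": 0.2,"wx": 0,"wy": 0,"wz": 0},{"x": 0.007,"y": 0.007,"z": 0.24,"wx": 0,"wy": 0,"wz": 0},{"x": 0.007,"y": 0.007,"z": 0.255,"wx": 0,"wy": 0,"wz": 0},{"x": 0.007,"y": 0.007,"z": 0.27,"wx": 0,"wy": 0,"wz": 0},{"x": 0.007,"y": 0.007,"z": 0.279,"wx": 0,"wy": 0,"wz": 0},{"x": 0.007,"y": 0.007,"z": 0.279,"wx": 0,"wy": 0,"wz": 0}])

```text
t: 5.4
eef_pos: [0.5533, -0.127, 0.116]
tool_rot: [0.0, 1.0, 0.027, 0.001]
contact_force: [-2.3, 0.3, 2.4]
gripper_width: -0.003
```

Emit:
jog_arm(plan=[{"x": 0,"y": 0,"z": 0.006,"wx": 0,"wy": 0,"wz": 0},{"x": 0,"y": 0,"z": 0.01,"wx": 0,"wy": 0,"wz": 0},{"x": 0,"y": 0,"z": 0.01,"wx": 0,"wy": 0,"wz": 0}])

```text
t: 5.65
eef_pos: [0.5536, -0.1271, 0.1145]
tool_rot: [0.0, 1.0, 0.027, 0.002]
contact_force: [-1.3, -0.3, 3.9]
gripper_width: 0.002
```

Emit:
jog_arm(plan=[{"x": -0.005,"y": 0,"z": 0.008,"wx": 0,"wy": 0,"wz": 0},{"x": -0.005,"y": 0,"z": 0.016,"wx": 0,"wy": 0,"wz": 0},{"x": -0.005,"y": 0,"z": 0.016,"wx": 0,"wy": 0,"wz": 0}])

```text
t: 5.9
eef_pos: [0.5537, -0.1271, 0.1138]
tool_rot: [0.0, 1.0, 0.027, 0.003]
contact_force: [-8.1, 0.5, 21.0]
gripper_width: 0.002
```

The force jumped to 21 N at z = 0.1138, so the key is fully down. Now straight up and over to the round key.

Emit:
jog_arm(plan=[{"x": 0,"y": 0,"z": -0.05,"wx": 0,"wy": 0,"wz": 0},{"x": 0,"y": 0,"z": -0.2,"wx": 0,"wy": 0,"wz": 0},{"x": 0,"y": 0,"z": -0.4,"wx": 0,"wy": 0,"wz": 0},{"x": 0,"y": 0.15,"z": -0.4,"wx": 0,"wy": 0,"wz": 0},{"x": 0,"y": 0.35,"z": -0.4,"wx": 0,"wy": 0,"wz": 0},{"x": 0,"y": 0.55,"z": -0.4,"wx": 0,"wy": 0,"wz": 0},{"x": 0,"y": 0.64,"z": -0.4,"wx": 0,"wy": 0,"wz": 0},{"x": 0,"y": 0.64,"z": -0.4,"wx": 0,"wy": 0,"wz": 0},{"x": 0,"y": 0.64,"z": -0.4,"wx": 0,"wy": 0,"wz": 0}])

```text
t: 6.65
eef_pos: [0.5601, -0.2563, 0.1938]
tool_rot: [0.0, 1.0, 0.026, 0.003]
contact_force: [-0.7, -0.1, 0.5]
gripper_width: -0.0
```

```bash
python3 - <<'E'
from h import *; import cv2
m=[.6669,-.1843,.0538]
print(*move(m,[-.112,-.0655,.1155]))
o=monitor.get_obs(); print(o['t'],o['eef_pos'],o['contact_force'])
w=cams.read_camera("wrist"); cv2.imwrite("pics/t3.png",w[100:384,50:462,::-1])
E
```

```text
[[-0.0096 -0.0038  0.3912]] [ 0.0003 -0.0018 -0.0007]
6.65 [ 0.56008614 -0.25631825  0.19375225] [-0.73447135 -0.13524118  0.52453709]
```

View pics/t3.png

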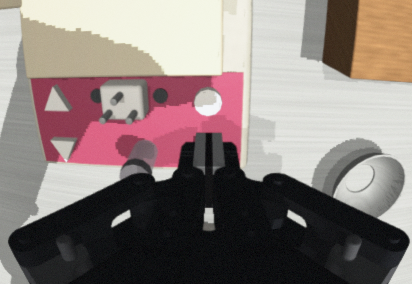

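The round key at (208,102) lines up with the fingers at column 208; the vial and the block are clear. I'll press in stages.

Emit:
jog_arm(plan=[{"x": -0.005,"y": -0.004,"z": 0.12,"wx": 0,"wy": -0.002,"wz": 0},{"x": -0.008,"y": -0.004,"z": 0.24,"wx": 0,"wy": -0.002,"wz": 0},{"x": -0.008,"y": -0.004,"z": 0.34,"wx": 0,"wy": -0.002,"wz": 0},{"x": -0.008,"y": -0.004,"z": 0.37,"wx": 0,"wy": -0.002,"wz": 0},{"x": -0.008,"y": -0.004,"z": 0.385,"wx": 0,"wy": -0.002,"wz": 0},{"x": -0.008,"y": -0.004,"z": 0.392,"wx": 0,"wy": -0.002,"wz": 0},{"x": -0.008,"y": -0.004,"z": 0.392,"wx": 0,"wy": -0.002,"wz": 0}])

```text
t: 7.28
eef_pos: [0.56, -0.2528, 0.1164]
tool_rot: [-0.0, 1.0, 0.028, 0.0]
contact_force: [-1.2, 1.9, 2.9]
gripper_width: -0.001
```

Emit:
jog_arm(plan=[{"x": -0.003,"y": 0,"z": 0.006,"wx": 0,"wy": 0,"wz": 0},{"x": -0.003,"y": 0,"z": 0.012,"wx": 0,"wy": 0,"wz": 0},{"x": -0.003,"y": 0,"z": 0.012,"wx": 0,"wy": 0,"wz": 0}])

```text
t: 7.53
eef_pos: [0.5602, -0.253, 0.115]
tool_rot: [0.0, 1.0, 0.028, 0.001]
contact_force: [-0.5, 0.4, 3.6]
gripper_width: 0.003
```

Emit:
jog_arm(plan=[{"x": -0.003,"y": 0,"z": 0.006,"wx": 0,"wy": 0,"wz": 0},{"x": -0.003,"y": 0,"z": 0.01,"wx": 0,"wy": 0,"wz": 0},{"x": -0.003,"y": 0,"z": 0.01,"wx": 0,"wy": 0,"wz": 0}])

```text
t: 7.78
eef_pos: [0.5603, -0.253, 0.1141]
tool_rot: [0.0, 1.0, 0.028, 0.002]
contact_force: [-2.7, 3.4, 9.1]
gripper_width: 0.001
```

Emit:
jog_arm(plan=[{"x": -0.003,"y": 0,"z": 0.006,"wx": 0,"wy": 0,"wz": 0},{"x": -0.003,"y": 0,"z": 0.01,"wx": 0,"wy": 0,"wz": 0},{"x": -0.003,"y": 0,"z": 0.01,"wx": 0,"wy": 0,"wz": 0}])

```text
t: 8.03
eef_pos: [0.5603, -0.253, 0.114]
tool_rot: [0.001, 1.0, 0.028, 0.003]
contact_force: [-4.2, 4.1, 14.7]
gripper_width: -0.001
```

Emit:
jog_arm(plan=[{"x": 0,"y": 0,"z": -0.05,"wx": 0,"wy": 0,"wz": 0},{"x": 0,"y": 0,"z": -0.2,"wx": 0,"wy": 0,"wz": 0},{"x": 0,"y": 0,"z": -0.4,"wx": 0,"wy": 0,"wz": 0},{"x": 0,"y": 0,"z": -0.6,"wx": 0,"wy": 0,"wz": 0},{"x": -0.1,"y": 0.15,"z": -0.8,"wx": 0,"wy": 0,"wz": 0},{"x": -0.3,"y": 0.3,"z": -0.8,"wx": 0,"wy": 0,"wz": 0},{"x": -0.4,"y": 0.5,"z": -0.8,"wx": 0,"wy": 0,"wz": 0},{"x": -0.4,"y": 0.7,"z": -0.8,"wx": 0,"wy": 0,"wz": 0},{"x": -0.4,"y": 0.7,"z": -0.8,"wx": 0,"wy": 0,"wz": 0},{"x": -0.4,"y": 0.7,"z": -0.8,"wx": 0,"wy": 0,"wz": 0}])

```text
t: 8.87
eef_pos: [0.4844, -0.4032, 0.2738]
tool_rot: [0.002, 1.0, 0.023, 0.002]
contact_force: [-0.1, 0.1, -0.1]
gripper_width: -0.0
```

```bash
python3 - <<'E'
from h import *; import cv2
s=cams.read_camera("side")[105:205,165:295]; t=cams.read_camera("top")[80:205,170:370]
cv2.imwrite("pics/t4.png",np.hstack([cv2.resize(s,(390,300),interpolation=3),cv2.resize(t,(400,300),interpolation=3)])[:,:,::-1])
o=monitor.get_obs(); print(o['t'],o['eef_pos'],o['contact_force'])
E
```

```text
8.9667 [ 0.48707467 -0.39738315  0.2733099 ] [ 0.91673968  0.07750333 -0.27611375]
```

View pics/t4.png

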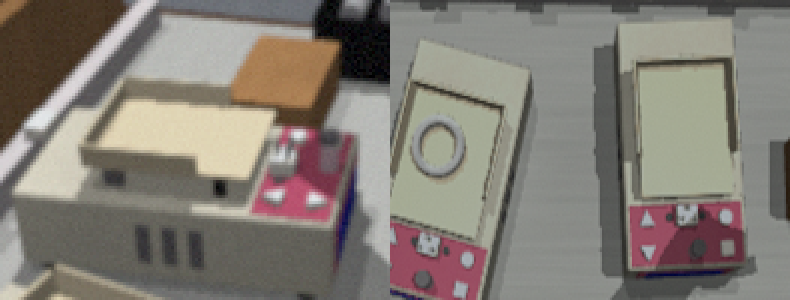

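The tray is level, all four keys on mixer_a are up, the vial is standing, and the arm is clear.

```bash
python3 -c "
from station import bot; print(bot.hand_in())"
```

```text
the job is handed in; nothing more can be done
None
```

The job is done and handed in, at about 9 s on the robot's clock. mixer_a is the right-hand mixer. I worked in the order asked, with the fingers shut throughout.

- **Tray:** I pushed the near end down onto its stop. At z = 0.143 m the force rose from 12.6 to 17.6 N with no further travel, and that is the height expected when level.
- **Triangular key:** I pressed the one pointing to the tray until it bottomed at z = 0.114 m with 21 N, then released it.
- **Round key:** I pressed it until it bottomed at z = 0.114 m with 14.7 N, then released it.

**Last checks:** The final pictures show the tray level, mixer_a's keys up, and its vial and mixer_b's tape roll undisturbed. The arm was clear, with about 1 N of residual reading. The final crops did not take in the loose things on the bench, and I did not re-check them.

**What failed or disagreed:**
- My first two move calls were refused for missing keys, so nothing moved.
- One tray-corner pixel I picked in the side view disagreed by 17 px and was down-weighted in the position fit. The predicted left corner of the level tray was also about 14 px off in the enlarged wrist picture. The key positions agreed to about 2 mm.

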